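Take a coating reading on a sloped test panel

TASK

Set the blue painted test panel, ringed spot upwards, on the narrow sloped rail of the specimen stand: lengthwise, centred, flat on the rail and with a short edge (either one) up against the stop lip at the low end, and let go of it. Then take the orange probe out of its holder and hold its tip gently inside the white ring, square to the sloped panel, with the spring nose pushed about half way in (never pressed hard); finish while still holding it there. Leave the teal bottle cap and the steel check weight where they are.

Things in the scene. Friction and masses are not known exactly. Their poses are not given: they have to be found in the camera images.
- panel: blue painted metal test panel, a flat plate 70 x 44 x 8 mm, 0.1 kg; lies flat on the worktop at the start with its marked face up. Origin: centre of the underside; x along the 70 mm length, y along the 44 mm width, z out of the marked face (up at the start).
- mark (a point): centre of the white ring (16 mm outside diameter, white dot in the middle) on the panel's upper face, at (14, 5, 8) mm in the panel's frame; its axes are the panel's.
- stand: fixed specimen stand: dark foot plate 100 x 76 x 10 mm on the worktop, aluminium post 26 x 22 mm, and on top the sloped rail (see seat). Origin: centre of the foot's underside, z up; the rail rises towards its +x.
- seat: the stand's sloped rail, 28 mm wide (panel overhangs 8 mm each side), 76 mm long, inclined 0.26 rad (15 deg), rising away from the robot. Origin: middle of its low end, where its upper face meets the black stop lip (5 mm high, 5 mm thick, on the -x side), 90 mm above the worktop; x up the slope, y across, z square out of the face. Seated panel's origin: x = 35 mm, y = z = 0 here.
- holder: fixed grey block 62 x 62 x 66 mm on a rubber foot 80 x 80 x 6 mm, with a vertical bore of 22 mm diameter, in which the probe hangs by its collar. Origin: centre of its underside.
- probe: orange coating probe, 125 mm long, 0.09 kg, upright in the holder, tip down; lifts straight up (55 mm deep). Origin: end of the tip with the nose fully out, 11 mm above the worktop at the start; z from tip to handle. Upwards: brass nose 8 mm dia, steel barrel 18 mm dia to 55 mm, collar 30 mm dia at 55-61 mm (rests on the holder), square handle 22 x 22 mm (sides along x, y) at 61-125 mm.
- probe_tip (a point): the rounded end of the probe's spring nose; moves with the nose.
- probe_nose (a joint): how far the spring nose is pushed into the probe: 0 fully out, 0.008 m at its stop; it needs about 0.5 N to start and 0.5 N more for each mm (2.5 N at half way, 4.5 N at the stop).
- bottle_cap: teal plastic screw cap of a bottle, 75 mm diameter, 35 mm high, lying on the worktop; leave it alone. Origin: centre of its underside.
- check_weight: small grey steel check weight with a knob, 21 mm diameter, 26 mm high, standing on the worktop; leave it alone. Origin: centre of its underside.
Not all that is in view belongs to the job. What is meant by the panel is not pink, and is the smaller of those in its own colour. Leave any pink look-alike of the holder alone.

How it is judged (in metres and radians):
On the way, in this order (a step that is already met when the one before it is completed fails the run):
1. the panel lies on the sloped rail against the lip, let go (x of panel in the frame of seat between 0.031 and 0.041 m and y of panel in the frame of seat between -0.008 and 0.008 m and z of panel in the frame of seat between -0.003 and 0.003 m and angle between the z axis of panel and the z axis of seat, either way round below 0.06 rad and angle between the x axis of panel and the x axis of seat, either way round below 0.14 rad and contact force between each of the fingers, the arm and panel below 0.1 N), for 0.3 s.
2. the probe is lifted out of its holder (z of probe in the frame of holder above 0.07 m and contact force between the fingers and probe above 1 N), for 0.1 s.
At the end, for the whole second after the job is handed in: Panel untouched on the rail, flat within 0.06 rad, centred within 8 mm, straight within 0.14 rad, within 6 mm of the lip; probe in the fingers, clear of holder and stand, still, tip within 6 mm of the ring centre, square to the panel within 0.14 rad, nose in 2 to 6 mm, pressing 0.8 to 6 N (all of step 1 and angle between panel's own z axis and vertical below 0.5 rad and distance between probe_tip and mark below 0.006 m and angle between the z axis of probe and the z axis of panel, either way round below 0.14 rad and value of joint probe_nose between 0.002 and 0.006 m and contact force between probe and panel between 0.8 and 6 N and contact force between the fingers and probe above 1 N and contact force between probe and holder below 0.1 N and contact force between probe and stand below 0.1 N and linear speed of probe below 0.02 m/s); the arm keeps its last pose, push and grip.
It fails at once if the probe is pressed hard on the panel (over 12 N) (contact force between probe and panel above 12 N).
It fails at once if the teal bottle cap is shifted or knocked over (distance of bottle_cap from where it was at the start of the episode above 0.02 m or angle between bottle_cap's own z axis and vertical above 0.3 rad).
It fails at once if the check weight is shifted or knocked over (distance of check_weight from where it was at the start of the episode above 0.02 m or angle between check_weight's own z axis and vertical above 0.3 rad).
It also fails if it takes over 67 s, if anything falls off the work surface, if the arm or the gripper's body presses on something with over 40 N, if the wrist force passes 120 N, or if a joint passes its speed limit or range.

ROBOT

A 6-joint arm with a two-finger parallel gripper is mounted at the origin on a cart in front of the work surface, level with it; the furniture and walls round the work are solid. World frame = base frame: x ahead of the robot, y to its left, z up, the work surface at z = 0. Lengths are in mm, angles in rad, forces in N, time in s.
With the tool pointing down it reaches from about 350 to 925 mm from the base axis. Payload 6.4 kg.
Tool frame: the origin (TCP) lies on the centre line of the jaws, within the pads' length; the fingertips stand 19 mm ahead of it and the grasp point (between the pads) is the TCP; z points along the fingers, y is the direction in which the jaws open and shut (so a half turn about z gives the same grasp; the last joint's range is limited). The gripper opens to 85 mm and grips with 20 to 120 N. Pads are 22 mm wide; open, the fingers measure 114 mm over their backs; the gripper's body (76 mm by 85 mm) begins 54 mm behind the grasp point. The pads swing forward as they close: fully open they stand 13 mm farther back than shut.
Start: joints at [-1.445, 0.245, 1.558, -0, 1.339, -0.174], TCP at [191.969, -621.017, 250.29] pointing down, gripper open.
Joint ranges: [-3.13, 3.13], [-1.02, 2.26], [0.13, 2.54], [-0.95, 4.09], [0.21, 2.88], [-2.74, 2.74]. Speed limits (rad/s): [2.57, 2.57, 3.14, 3.14, 3.14, 3.14].

INTERFACE

Orientations are given as a unit quaternion [w, x, y, z].
In Python, from station import ctrl, camera, camera_model, masks_of, landmark_of gives the robot as it stands.
- The arm moves only by the tool move_arm, never from a script. Its argument "steps" is a list of rows, each a list of 7 numbers: the turn, a rotation vector about the world's x, y, z in degrees, then the shift along the world's x, y, z in mm, then the closure in counts, from 0 (fully open) to 255 (shut). In form: [[wx, wy, wz, x, y, z, hand], ...]. A call has exactly 10 rows; each row is the pose to reach, as a shift and turn from the pose commanded when the call began; what a row does not reach only later rows make up. A row lasts 1/10 s, in which the tool goes at most 50 mm and 8.59 degrees, less where a joint would pass 70% of its speed; a pose out of reach is approached as far as the arm can. A call with a gripper value outside its range is refused whole. The fingers move at their own pace and stop on an object; "grip_force" is the grip in N (left out, the last holds). Time passes only in rows, so rows that repeat a pose let the fingers close, or fill a call up. It gives the time, the measured TCP pose, the force and the opening at its end, in the units of the state.
- ctrl.sense(): the state, without advancing time (a new reading comes with each control period).
- camera(name): name is "scene" or "top"; returns the picture (384x512x3 uint8, red, green, blue); there is no depth.
- camera_model(name): a dict with "fov_y" (degrees; the focal length in pixels is half the picture's height over the tangent of half this angle, whatever the lens; pixels are square), "cx", "cy" (the principal point, pixels), "R" (3x3) and "t" (3): a world point X has camera coordinates R X + t. Camera axes: x right, y down, z forward; pixel columns grow to the right and rows downward; lengths in mm; the calibration is good to about 2 mm. A picture is of the moment at which its call begins. camera_model takes no time and is no camera call.
- ctrl.finish_job(): hands the job in, once; it reports no verdict.
Trained networks look in the newest picture that a camera, given by its name, has taken for a name from the list of things; names that differ only in an ending like _2 or _b are one class to them, and where a whole thing is asked for, a point or a joint stands for the part that bears it (a point fixed in the world has none). Each returns a list of dicts, best first, with "confidence" (0 to 1); they miss things now and then, are a little off and sometimes report something else, mostly with a low value. They report only what shows in the picture. A call takes as long as a camera call. They do not tell look-alikes from the thing itself.
- masks_of(camera, query): "region" (384x512 bool, what is visible of it).
- landmark_of(camera, query): "at" ([x, y, z] in mm, in world coordinates, good to about 4 mm: a listed point, or the origin of a listed thing).
The state is a dict: "t": time; "joint_positions": joint angles; "dq": joint speeds; "joint_efforts": joint torques, N m; "eef_pos": TCP position; "orientation": TCP orientation; "ft_force": force on the tool from outside, world axes, zero at the start; "ft_torque": the same for the moment, N m; "gripper_width": opening from 0.0 (shut) to 1.0 (fully open).
Only numpy, scipy, OpenCV 4.12 (cv2) and the standard library are available. Lean on these libraries where they do the work, as an engineer would, in place of code of your own. Each camera call takes 0.05 s, during which the arm holds its last target. There are 200 camera calls.

## Working session

There is one attempt and no reset: what is moved stays moved. The work goes in short steps, Python scripts to look and compute and a tool call to move; the robot and the scene stay as the last step left them, time stands still between calls to the robot, and variables do not carry over. Pictures are saved under pics/ and viewed, about 8 in all and at most 12, crops included, and the job is handed in when it is done.

Besides the shell and the picture viewer there is one more tool, called after "Emit:" in YAML: its name, and indented under it one key for each argument. move_arm: Moves the arm, as the interface text tells. Its arguments: {"type":"object","properties":{"steps":{"type":"array","items":{"type":"array","items":{"type":"number"}}},"grip_force":{"type":"number"}},"required":["steps"]}

```bash
mkdir -p pics; ls; python3 - <<'E'
from station import *
import cv2,numpy as np
for n in("scene","top"):
    im=camera(n); cv2.imwrite(f"pics/{n}0.png",im[:,:,::-1])
    m=camera_model(n); print(n,m["fov_y"],m["cx"],m["cy"],(-np.array(m["R"]).T@m["t"]).round(),np.round(m["R"],3).tolist(), [k for k in m])
    for q in("panel","mark","stand","seat","holder","probe","bottle_cap","check_weight"):
        print(q,[(round(d["confidence"],2),np.round(d["at"]).tolist()) for d in landmark_of(n,q)][:4])
E
python3 -c "
import cv2,numpy as np
a=cv2.imread('pics/scene0.png');b=cv2.imread('pics/top0.png')
cv2.imwrite('pics/s0b.png',cv2.resize(a,(800,600)));cv2.imwrite('pics/t0b.png',cv2.resize(b,(800,600)))"
```

```text
pics
scene 46.12136547315706 253.47081112838038 187.73546605564732 [-364. -885.  860.] [[0.712, -0.702, 0.02], [-0.36, -0.39, -0.848], [0.603, 0.596, -0.53]] ['fov_y', 'cx', 'cy', 'R', 't']
panel [(0.46, [404.0, 145.0, -0.0]), (0.45, [486.0, 231.0, 0.0])]
mark [(0.6, [503.0, 238.0, 8.0]), (0.54, [408.0, 131.0, 9.0])]
stand [(0.75, [632.0, -35.0, 3.0])]
seat [(0.45, [596.0, -42.0, 92.0])]
holder [(0.63, [585.0, -373.0, -1.0]), (0.62, [466.0, -248.0, 3.0])]
probe []
bottle_cap [(0.63, [469.0, -35.0, -3.0])]
check_weight [(0.53, [498.0, 85.0, -2.0])]
top 52.68768314564176 258.17980655582187 186.34710002491428 [ 303.    8. 1323.] [[0.016, -0.999, 0.033], [-0.983, -0.021, -0.184], [0.184, -0.029, -0.982]] ['fov_y', 'cx', 'cy', 'R', 't']
panel [(0.94, [427.0, 351.0, 2.0]), (0.83, [399.0, 149.0, -3.0]), (0.62, [485.0, 226.0, -0.0])]
mark [(0.87, [404.0, 354.0, 9.0]), (0.61, [506.0, 236.0, 9.0]), (0.59, [413.0, 133.0, 6.0]), (0.5, [467.0, -248.0, 13.0])]
stand [(0.8, [637.0, -38.0, -1.0])]
seat [(0.5, [598.0, -41.0, 88.0]), (0.46, [469.0, -38.0, 1.0])]
holder [(0.97, [580.0, -377.0, -3.0]), (0.63, [471.0, -250.0, -5.0])]
probe [(0.56, [470.0, -249.0, 12.0])]
bottle_cap [(0.67, [467.0, -33.0, -2.0])]
check_weight [(0.4, [497.0, 88.0, -4.0])]
```

View pics/s0b.png

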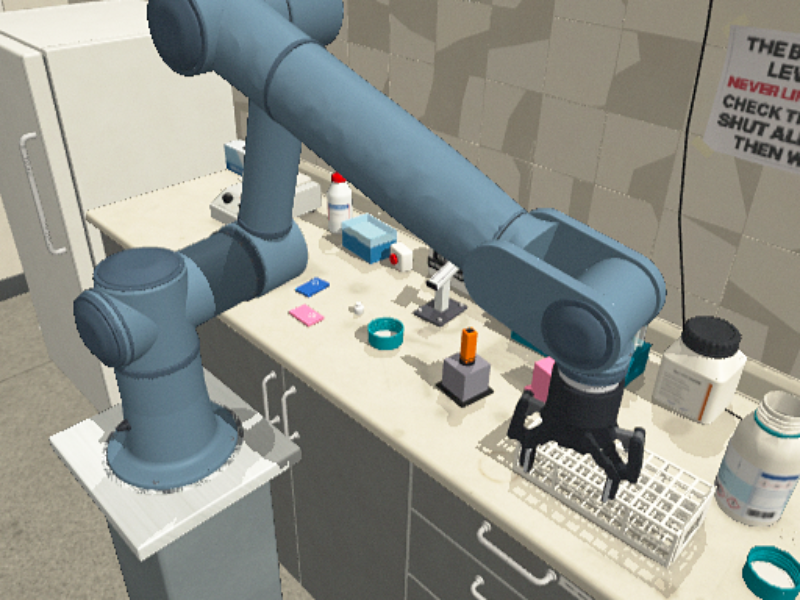

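View pics/t0b.png

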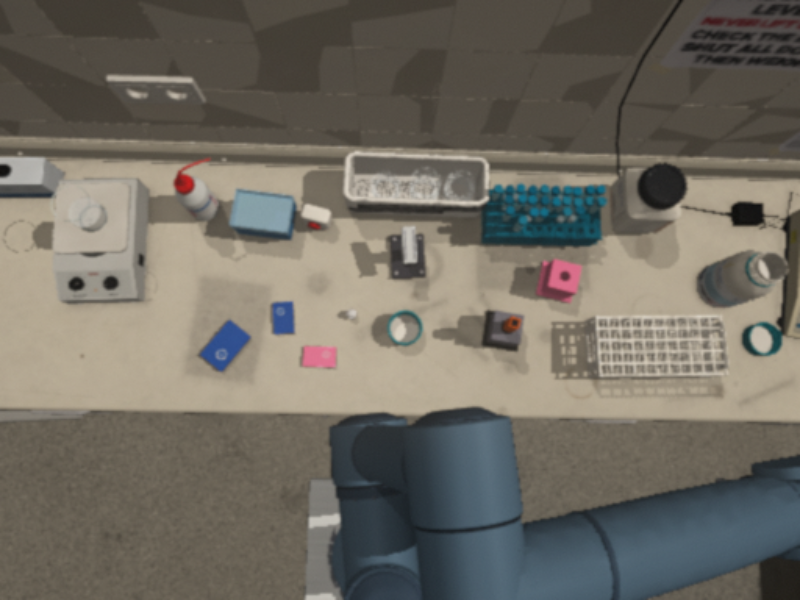

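```bash
cat > h.py <<'E'
from station import *
import cv2,numpy as np
from scipy.optimize import minimize
def proj(n,P):
    m=camera_model(n); R=np.array(m["R"]);c=np.array(P)@R.T+np.array(m["t"])
    f=192/np.tan(np.radians(m["fov_y"]/2)); return c[:,:2]/c[:,2:]*f+[m["cx"],m["cy"]]
def box(x0,x1,y0,y1,z0,z1): return np.array([[x,y,z] for x in(x0,x1) for y in(y0,y1) for z in(z0,z1)],float)
def Rz(a): c,s=np.cos(a),np.sin(a); return np.array([[c,-s,0],[s,c,0],[0,0,1]])
a=0.26; SR=np.array([[np.cos(a),0,-np.sin(a)],[0,1,0],[np.sin(a),0,np.cos(a)]])
def tilt(P,o): return P@SR.T+o
def sil(n,parts,S=4):
    im=np.zeros((384*S,512*S),np.uint8)
    for p in parts:
        h=cv2.convexHull((((proj(n,p)+.5)*S-.5)).astype(np.float32)); cv2.fillConvexPoly(im,np.round(h*16).astype(np.int32),255,shift=4)
    return cv2.resize(im,(512,384),interpolation=cv2.INTER_AREA)/255.
def fit(masks,model,p0,step):
    def cost(p):
        ps=model(p); return sum(np.abs(sil(n,ps)-m).sum()/m.sum() for n,m in masks.items())
    s=np.vstack([p0]+[np.array(p0)+np.eye(len(p0))[i]*step[i] for i in range(len(p0))])
    r=minimize(cost,p0,method="Nelder-Mead",options=dict(initial_simplex=s,xatol=.02,fatol=1e-4,maxiter=250)); return r.x,r.fun
def pick(n,q,at,tol=30):
    "mask whose centroid is nearest to the projected point"
    u=proj(n,[at])[0]; L=[(np.hypot(*(np.argwhere(d["region"]).mean(0)[::-1]-u)),d) for d in masks_of(n,q) if d["region"].any()]
    L=[l for l in L if l[0]<tol]; 
    return min(L,key=lambda l:l[0])[1]["region"].astype(float) if L else None
E
python3 - <<'E'
from h import *
ims=[]
for n in("scene","top"):
    im=camera(n)
    def get(q,at):
        r=pick(n,q,at); return r
    np.savez(f"m_{n}.npz",im=im,**{q:v for q,v in((q,get(q,at)) for q,at in(("panel",[485,228,4]),("stand",[635,-37,40]),("holder",[469,-249,35]),("probe",[469,-249,100]))) if v is not None})
D={n:np.load(f"m_{n}.npz") for n in("scene","top")}
def run(q,model,p0,step,off):
    ms={n:D[n][q] for n in D if q in D[n]}
    for sub in ([ms] if len(ms)<2 else [ms]+[{n:ms[n]} for n in ms]):
        print(q,list(sub),*fit(sub,model,p0,step))
run("panel",lambda p:[box(-35,35,-22,22,0,8)@Rz(p[2]).T+[p[0],p[1],0]],[485,228,0.1],[5,5,.15],0)
def stand(p):
    R=Rz(p[2]);o=[p[0],p[1],0]
    ps=[box(-50,50,-38,38,0,10),box(-13,13,-11,11,10,95),tilt(box(0,76,-14,14,-8,0),[-36.7+p[3],0,90]),tilt(box(-5,0,-14,14,-8,5),[-36.7+p[3],0,90])]
    return [q@R.T+o for q in ps]
run("stand",stand,[635,-37,0.0,0],[5,5,.15,4],0)
run("holder",lambda p:[(b@Rz(p[2]).T)+[p[0],p[1],0] for b in(box(-31,31,-31,31,6,72),box(-40,40,-40,40,0,6),box(-11,11,-11,11,70,136))],[469,-249,0.1],[5,5,.15],0)
run("probe",lambda p:[(b@Rz(p[2]).T)+[p[0],p[1],0] for b in(box(-11,11,-11,11,72,136),np.array([[15*np.cos(t),15*np.sin(t),z] for t in np.arange(0,6.3,.3) for z in(66,72)]))],[469,-249,0.1],[5,5,.15],0)
out=[]
for n,boxs in(("scene",[(140,110,200,105),]),("top",[(120,120,230,120)])):
    for x,y,w,h in boxs: out.append(cv2.resize(D[n]["im"][y:y+h,x:x+w,::-1],(800,300) if 0 else (w*3,h*3),interpolation=cv2.INTER_CUBIC))
W=max(o.shape[1] for o in out); out=[np.pad(o,((0,0),(0,W-o.shape[1]),(0,0))) for o in out]
o=np.vstack(out); print(o.shape); cv2.imwrite("pics/crop1.png",o[:600] if o.shape[0]<=600 else cv2.resize(o,None,fx=600/o.shape[0],fy=600/o.shape[0]))
E
```

```text
panel ['scene', 'top'] [4.87747888e+02 2.30763403e+02 7.38423507e-02] 0.24875835275835273
panel ['scene'] [4.88509826e+02 2.31766497e+02 1.79495003e-01] 0.14969934640522875
panel ['top'] [4.87108379e+02 2.29650138e+02 6.07814573e-02] 0.07088989441930618
stand ['scene', 'top'] [ 6.31812021e+02 -3.81329383e+01  9.28763175e-02 -1.31557297e-01] 0.204985091812455
stand ['scene'] [ 6.33341804e+02 -3.65529224e+01  9.36018729e-02  4.38974878e-01] 0.12517070726053997
stand ['top'] [ 6.30928021e+02 -3.79325560e+01  9.23788524e-02  1.14982954e+00] 0.07651719958982008
holder ['scene', 'top'] [ 4.67790506e+02 -2.48329895e+02 -1.51209464e-01] 0.8485194249287127
holder ['scene'] [ 4.69034278e+02 -2.47450647e+02 -1.39366956e-01] 0.40941272469820233Traceback (most recent call last):
  File "<stdin>", line 19, in <module>
  File "<stdin>", line 12, in run
  File "h.py", line 20, in fit
    r=minimize(cost,p0,method="Nelder-Mead",options=dict(initial_simplex=s,xatol=.02,fatol=1e-4,maxiter=250)); return r.x,r.fun
    res = _minimize_neldermead(fun, x0, args, callback, bounds=bounds,
                    
[... 168 characters left out ...]
=model(p); return sum(np.abs(sil(n,ps)-m).sum()/m.sum() for n,m in masks.items())
                        ~~~^^^^^^^^^^^^^^^^^^^^^^^^^^^^^^^^^^^^^^^^^^^^^^^^^^^^^^^^^^^^
  File "h.py", line 18, in <genexpr>
    ps=model(p); return sum(np.abs(sil(n,ps)-m).sum()/m.sum() for n,m in masks.items())
                                   ~~~^^^^^^
  File "h.py", line 14, in sil
    h=cv2.convexHull((((proj(n,p)+.5)*S-.5)).astype(np.float32)); cv2.fillConvexPoly(im,np.round(h*16).astype(np.int32),255,shift=4)
                        ~~~~^^^^^
  File "h.py", line 5, in proj
    m=camera_model(n); R=np.array(m["R"]);c=np.array(P)@R.T+np.array(m["t"])
ValueError: time passes only in moves, steps and waits
```

```bash
sed -i 's/^def proj/import functools\ncamera_model=functools.cache(camera_model)\ndef proj/' h.py
cat > f2.py <<'E'
from h import *
D={n:dict(np.load(f"m_{n}.npz")) for n in("scene","top")}
for n in D:
    im=D[n]["im"].astype(int); print(n,{k:int(v.sum()) for k,v in D[n].items() if k!="im"})
    D[n]["orange"]=((im[...,0]-im[...,2]>90)&(im[...,1]<170)).astype(float)
    u=proj(n,[[469,-249,105]])[0].astype(int); k=np.zeros((384,512)); k[u[1]-30:u[1]+30,u[0]-30:u[0]+30]=1; D[n]["orange"]*=k
    D[n]["hp"]=np.maximum(D[n]["holder"],D[n]["orange"])
def run(q,model,p0,step):
    ms={n:D[n][q] for n in D if q in D[n]}
    for sub in [ms]+[{n:ms[n]} for n in ms]:
        x,f=fit(sub,model,p0,step); print(q,list(sub),x.round(3),round(f,3))
cyl=np.array([[15*np.cos(t),15*np.sin(t),z] for t in np.arange(0,6.3,.3) for z in(66,72)])
H=lambda p:[(b@Rz(p[2]).T)+[p[0],p[1],0] for b in(box(-31,31,-31,31,6,72),box(-40,40,-40,40,0,6),box(-11,11,-11,11,70,136))]
run("hp",H,[469,-249,0.1],[5,5,.15])
run("orange",lambda p:[(b@Rz(p[2]).T)+[p[0],p[1],0] for b in(box(-11,11,-11,11,72,136),cyl)],[469,-249,-.1],[5,5,.15])
out=[]
for n,(x,y,w,h) in(("scene",(180,150,150,120)),("top",(120,120,230,120))):
    c=D[n]["im"][y:y+h,x:x+w,::-1].copy()
    out.append(cv2.resize(c,(w*3,h*3),interpolation=cv2.INTER_CUBIC))
W=max(o.shape[1] for o in out); o=np.vstack([np.pad(o,((0,0),(0,W-o.shape[1]),(0,0))) for o in out])
cv2.imwrite("pics/crop1.png",cv2.resize(o,None,fx=600/o.shape[0],fy=600/o.shape[0]))
E
python3 f2.py
```

```text
scene {'panel': 150, 'stand': 626, 'holder': 817, 'probe': 250}
top {'panel': 286, 'stand': 631, 'holder': 428, 'probe': 103}
hp ['scene', 'top'] [ 4.67729e+02 -2.48379e+02 -1.51000e-01] 0.519
hp ['scene'] [ 4.68763e+02 -2.47256e+02 -1.23000e-01] 0.153
hp ['top'] [ 4.66762e+02 -2.48409e+02 -1.68000e-01] 0.366
orange ['scene', 'top'] [ 468.531 -248.757    0.504] 4.198
orange ['scene'] [ 4.75459e+02 -2.42997e+02  4.49000e-01] 0.362
orange ['top'] [ 473.088 -255.513    0.618] 3.759
```

View pics/crop1.png

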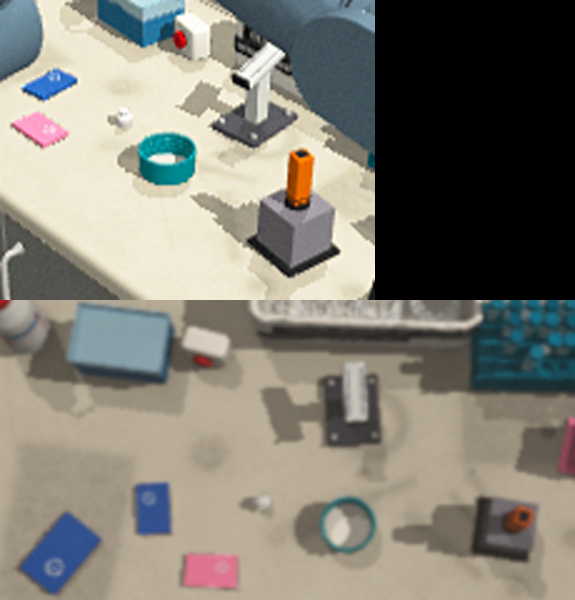

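```bash
cat > f3.py <<'E'
from h import *
from scipy.spatial.transform import Rotation as Ro
s=ctrl.sense(); print(s); q=s["orientation"]; print(Ro.from_quat([q[1],q[2],q[3],q[0]]).as_matrix().round(3))
D={n:dict(np.load(f"m_{n}.npz")) for n in("scene","top")}
cyl=np.array([[15*np.cos(t),15*np.sin(t),z] for t in np.arange(0,6.3,.3) for z in(66,72)])
for sub in(["scene","top"],["scene"],["top"]):
  for y0 in(-.4,0,.4):
    x,f=fit({n:D[n]["probe"] for n in sub},lambda p:[(b@Rz(p[2]).T)+[p[0],p[1],0] for b in(box(-11,11,-11,11,72,136),cyl)],[469,-249,y0],[4,4,.2]); print(sub,x.round(2),round(f,3))
E
python3 f3.py
```

```text
{'t': 1.4, 'joint_positions': array([-1.44505776e+00,  2.45115575e-01,  1.55779498e+00, -1.44221615e-06,
        1.33870240e+00, -1.74144825e-01]), 'dq': array([-0.00185285,  0.00028595, -0.00106168,  0.00159666, -0.00101035,
        0.00077848]), 'joint_efforts': array([ 3.49075572e-04, -4.29507422e+01, -3.26417112e+01, -1.09087871e-04,
        5.06775268e-04,  1.20080884e-05]), 'eef_pos': array([ 191.99475295, -621.01023168,  250.28298757]), 'orientation': array([-1.01613451e-05,  9.88779764e-01,  1.49380648e-01, -4.55992480e-07]), 'ft_force': array([0.28075246, 0.04100366, 0.21231881]), 'ft_torque': array([ 0.0079033 ,  0.01956329, -0.03088817]), 'gripper_width': 0.999156289042375}
[[ 0.955  0.295 -0.   ]
 [ 0.295 -0.955  0.   ]
 [ 0.    -0.    -1.   ]]
['scene', 'top'] [ 4.6738e+02 -2.4857e+02 -4.3000e-01] 0.222
['scene', 'top'] [ 4.6750e+02 -2.4803e+02  1.3000e-01] 0.252
['scene', 'top'] [ 4.6748e+02 -2.4839e+02  1.8000e-01] 0.253
['scene'] [ 467.99 -247.57   -0.48] 0.09
['scene'] [ 4.6814e+02 -2.4739e+02  9.0000e-02] 0.098
['scene'] [ 4.6877e+02 -2.4666e+02  2.6000e-01] 0.091
['top'] [ 4.6739e+02 -2.4886e+02 -4.5000e-01] 0.111
['top'] [ 4.6769e+02 -2.4952e+02  3.0000e-02] 0.122
['top'] [ 467.58 -249.04   -0.55] 0.111
```

Emit:
move_arm:
  steps:
    - [0,0,-6,148,425,0,70]
    - [0,0,-6,148,425,0,70]
    - [0,0,-6,148,425,0,70]
    - [0,0,-6,148,425,0,70]
    - [0,0,-6,148,425,0,70]
    - [0,0,-6,148,425,0,70]
    - [0,0,-6,148,425,0,70]
    - [0,0,-6,148,425,0,70]
    - [0,0,-6,148,425,0,70]
    - [0,0,-13,295,851,-50,70]
  grip_force: 40

```text
t: 2.4
eef_pos: [355.4, -152.0, 246.2]
orientation: [0.001, 0.999, 0.041, 0.001]
ft_force: [2.1, -1.0, -0.1]
gripper_width: 0.726
```

Emit:
move_arm:
  steps:
    - [0,0,-7,147,426,-50,70]
    - [0,0,-7,147,426,-50,70]
    - [0,0,-7,147,426,-50,70]
    - [0,0,-7,147,426,-50,70]
    - [0,0,-7,147,426,-80,70]
    - [0,0,-7,147,426,-80,70]
    - [0,0,-7,147,426,-100,70]
    - [0,0,-7,147,426,-150,70]
    - [0,0,-7,147,426,-190,70]
    - [0,0,-7,147,426,-190,70]

```text
t: 3.4
eef_pos: [498.0, 260.8, 73.2]
orientation: [-0.0, 1.0, -0.018, 0.001]
ft_force: [0.4, -0.1, 1.3]
gripper_width: 0.723
```

```bash
python3 - <<'E'
from h import *
camera("top");camera("top")
s=ctrl.sense(); print(s["t"],s["eef_pos"].round(1),s["dq"].round(3),s["orientation"].round(3),s["ft_force"])
E
```

```text
3.5 [492.7 259.9  66.1] [-0.042 -0.14   0.004 -0.019  0.06  -0.03 ] [ 0.002  1.    -0.017 -0.007] [-1.2105398  -1.65661521 -0.64795003]
```

Emit:
move_arm:
  steps:
    - [0,0,6,-4,-29,0,70]
    - [0,0,6,-4,-29,0,70]
    - [0,0,6,-4,-29,0,70]
    - [0,0,6,-4,-29,0,70]
    - [0,0,6,-4,-29,0,70]
    - [0,0,6,-4,-29,0,70]
    - [0,0,6,-4,-29,0,70]
    - [0,0,6,-4,-29,0,70]
    - [0,0,6,-4,-29,0,70]
    - [0,0,6,-4,-29,0,70]

```text
t: 4.5
eef_pos: [493.2, 230.0, 74.0]
orientation: [0.0, 0.999, 0.034, -0.0]
ft_force: [-0.1, -0.4, -0.1]
gripper_width: 0.725
```

```bash
python3 - <<'E'
from h import *
out=[]
for n in("scene","top"):
    im=camera(n); u=proj(n,[[488,230,20]])[0].astype(int)
    c=im[max(u[1]-50,0):u[1]+40,max(u[0]-60,0):u[0]+60,::-1]; out.append(cv2.resize(c,None,fx=3.3,fy=3.3,interpolation=cv2.INTER_CUBIC))
h=min(o.shape[0] for o in out); cv2.imwrite("pics/c2.png",np.hstack([o[:h] for o in out])); print(out[0].shape,out[1].shape)
s=ctrl.sense(); print(s["t"],s["eef_pos"].round(1),s["orientation"].round(3),s["ft_force"])
E
```

```text
(297, 396, 3) (297, 396, 3)
4.6 [493.2 229.9  74. ] [ 0.     0.999  0.034 -0.   ] [ 0.15238505 -0.07888103  0.64256345]
```

View pics/c2.png

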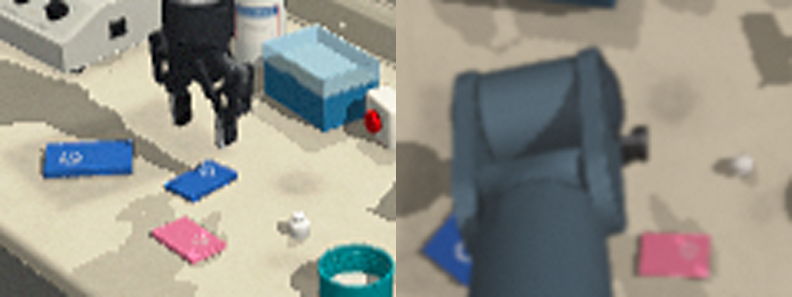

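Emit:
move_arm:
  steps:
    - [0,0,0,-5,0,-20,70]
    - [0,0,0,-5,0,-40,70]
    - [0,0,0,-5,0,-45,70]
    - [0,0,0,-5,0,-48,70]
    - [0,0,0,-5,0,-50,70]
    - [0,0,0,-5,0,-51,70]
    - [0,0,0,-5,0,-52,70]
    - [0,0,0,-5,0,-53,70]
    - [0,0,0,-5,0,-53,70]
    - [0,0,0,-5,0,-53,70]

```text
t: 5.6
eef_pos: [488.4, 230.0, 21.2]
orientation: [-0.0, 0.999, 0.034, 0.0]
ft_force: [-0.2, -0.4, 0.5]
gripper_width: 0.727
```

Emit:
move_arm:
  steps:
    - [0,0,0,0,0,-1,70]
    - [0,0,0,0,0,-1,70]
    - [0,0,0,0,0,-2,70]
    - [0,0,0,0,0,-2,70]
    - [0,0,0,0,0,-3,70]
    - [0,0,0,0,0,-3,70]
    - [0,0,0,0,0,-3,70]
    - [0,0,0,0,0,-4,70]
    - [0,0,0,0,0,-4,70]
    - [0,0,0,0,0,-4,70]

```text
t: 6.6
eef_pos: [488.2, 229.9, 17.1]
orientation: [0.0, 0.999, 0.034, -0.0]
ft_force: [0.1, -0.1, -0.5]
gripper_width: 0.725
```

Emit:
move_arm:
  steps:
    - [0,0,0,0,0,0,255]
    - [0,0,0,0,0,0,255]
    - [0,0,0,0,0,0,255]
    - [0,0,0,0,0,0,255]
    - [0,0,0,0,0,0,255]
    - [0,0,0,0,0,0,255]
    - [0,0,0,0,0,0,255]
    - [0,0,0,0,0,0,255]
    - [0,0,0,0,0,0,255]
    - [0,0,0,0,0,0,255]

```text
t: 7.6
eef_pos: [488.7, 230.0, 17.5]
orientation: [-0.0, 0.999, 0.034, 0.0]
ft_force: [-0.8, 0.1, 5.0]
gripper_width: 0.497
```

Emit:
move_arm:
  steps:
    - [0,0,0,0,0,40,255]
    - [0,0,0,0,0,90,255]
    - [0,0,0,0,0,140,255]
    - [0,-4,0,20,-40,170,255]
    - [0.5,-8,0.5,41,-82,182,255]
    - [1,-12,1,62,-124,182,255]
    - [1.4,-14.8,1.4,83,-166,182,255]
    - [1.4,-14.8,1.4,104,-208,182,255]
    - [1.4,-14.8,1.4,125,-250,182,255]
    - [1.4,-14.8,1.4,134,-269,182,255]

```text
t: 8.6
eef_pos: [622.7, -42.6, 198.0]
orientation: [-0.007, 0.991, 0.044, 0.129]
ft_force: [0.2, 0.0, -1.4]
gripper_width: 0.497
```

Emit:
move_arm:
  steps:
    - [0,0,0,0,0,0,255]
    - [0,0,0,0,0,-20,255]
    - [0,0,0,0,0,-40,255]
    - [0,0,0,0,0,-50,255]
    - [0,0,0,0,0,-57,255]
    - [0,0,0,0,0,-57,255]
    - [0,0,0,0,0,-57,255]
    - [0,0,0,0,0,-57,255]
    - [0,0,0,0,0,-57,255]
    - [0,0,0,0,0,-57,255]

```text
t: 9.6
eef_pos: [622.6, -39.2, 142.7]
orientation: [-0.008, 0.99, 0.046, 0.13]
ft_force: [0.7, -0.2, -1.1]
gripper_width: 0.501
```

```bash
cat > look.py <<'E'
from h import *
import sys
from scipy.spatial.transform import Rotation as Ro
name=sys.argv[1]; at=eval(sys.argv[2]); k=float(sys.argv[3]) if len(sys.argv)>3 else 5
out=[]
for n in("scene","top"):
    im=camera(n); u=proj(n,[at])[0].astype(int); print(n,u)
    c=im[u[1]-40:u[1]+40,u[0]-38:u[0]+38,::-1]; out.append(cv2.resize(c,None,fx=k,fy=k,interpolation=cv2.INTER_CUBIC))
cv2.imwrite(f"pics/{name}.png",np.hstack(out))
s=ctrl.sense(); q=s["orientation"]; M=Ro.from_quat([q[1],q[2],q[3],q[0]]).as_matrix()
print(s["t"],s["eef_pos"].round(1),"zaxis",M[:,2].round(3),"y",M[:,1].round(3),s["ft_force"].round(2),s["ft_torque"].round(3),s["gripper_width"])
E
python3 look.py c3 [632,-38,110]
```

```text
scene [283 171]
top [261 155]
9.7 [622.4 -39.1 142.4] zaxis [ 0.256  0.027 -0.966] y [ 0.092 -0.996 -0.004] [ 0.36  0.46 -0.95] [ 0.016  0.126 -0.002] 0.5019190878946223
```

View pics/c3.png

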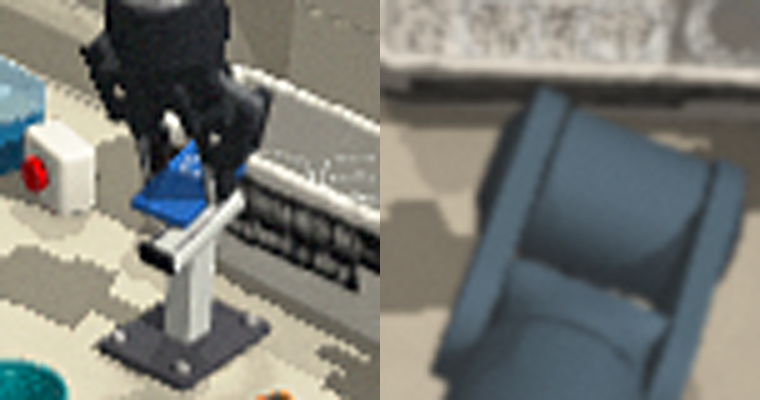

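Emit:
move_arm:
  steps:
    - [0,0,0,2.5,0.2,-9.6,255]
    - [0,0,0,4,0.4,-15,255]
    - [0,0,0,4.6,0.5,-17.4,255]
    - [0,0,0,5.1,0.5,-19.3,255]
    - [0,0,0,5.4,0.5,-20.3,255]
    - [0,0,0,5.6,0.5,-21.3,255]
    - [0,0,0,5.9,0.5,-22.2,255]
    - [0,0,0,6.1,0.6,-23.2,255]
    - [0,0,0,6.1,0.6,-23.2,255]
    - [0,0,0,6.1,0.6,-23.2,255]

```text
t: 10.7
eef_pos: [628.4, -38.5, 119.0]
orientation: [-0.008, 0.991, 0.046, 0.129]
ft_force: [0.2, -0.0, -2.0]
gripper_width: 0.503
```

```bash
python3 look.py c4 [632,-38,110] 7
```

```text
scene [283 171]
top [261 155]
10.8 [628.4 -38.5 119. ] zaxis [ 0.255  0.027 -0.966] y [ 0.092 -0.996 -0.004] [ 0.51 -0.34 -1.22] [-0.043  0.147 -0.008] 0.5017100882413368
```

View pics/c4.png

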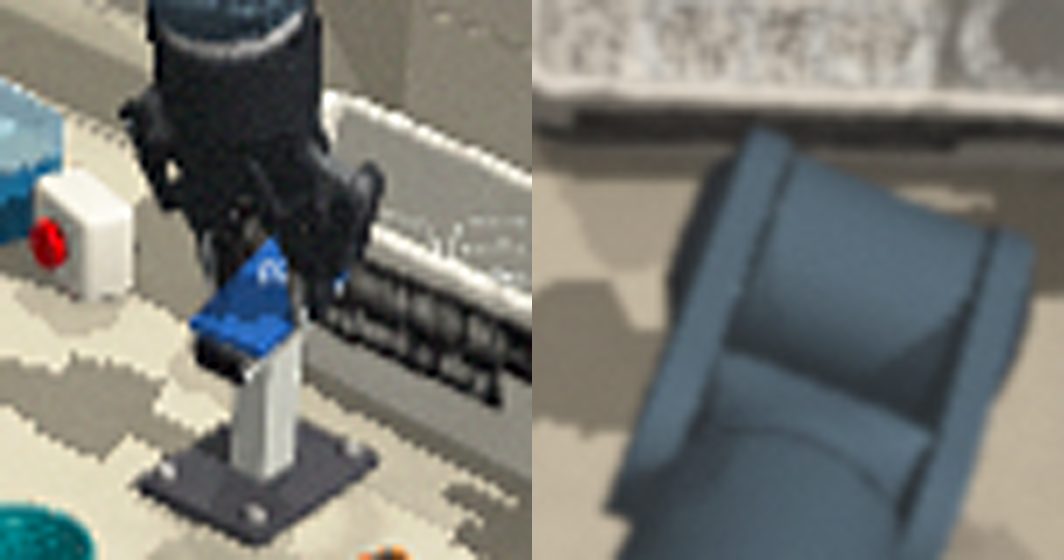

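Emit:
move_arm:
  steps:
    - [0,0,0,0.1,0,-0.5,255]
    - [0,0,0,0.2,0,-1,255]
    - [0,0,0,0.3,0,-1.3,255]
    - [0,0,0,0.4,0,-1.6,255]
    - [0,0,0,0.5,0,-2,255]
    - [0,0,0,0.6,0,-2.3,255]
    - [0,0,0,0.7,0,-2.6,255]
    - [0,0,0,0.8,0,-3,255]
    - [0,0,0,0.8,0,-3,255]
    - [0,0,0,0.8,0,-3,255]

```text
t: 11.8
eef_pos: [629.0, -38.5, 116.8]
orientation: [-0.008, 0.991, 0.046, 0.129]
ft_force: [-6.9, -0.0, 8.6]
gripper_width: 0.498
```

Emit:
move_arm:
  steps:
    - [0,0,0,-0.2,0,1,255]
    - [0,0,0,-0.7,0,0.8,255]
    - [0,0,0,-1.2,-0.1,0.7,255]
    - [0,0,0,-1.7,-0.1,0.6,255]
    - [0,0,0,-2.2,-0.2,0.4,255]
    - [0,0,0,-2.7,-0.2,0.3,255]
    - [0,0,0,-3.1,-0.3,0.2,255]
    - [0,0,0,-3.1,-0.3,0.2,255]
    - [0,0,0,-3.1,-0.3,0.2,255]
    - [0,0,0,-3.1,-0.3,0.2,255]

```text
t: 12.8
eef_pos: [626.8, -38.8, 116.6]
orientation: [-0.008, 0.99, 0.045, 0.13]
ft_force: [5.2, 0.1, -1.3]
gripper_width: 0.502
```

Emit:
move_arm:
  steps:
    - [0,0,0,0.1,0,-0.5,255]
    - [0,0,0,0.1,0,-0.5,255]
    - [0,0,0,0.1,0,-0.5,70]
    - [0,0,0,0.1,0,-0.5,70]
    - [0,0,0,0.1,0,-0.5,70]
    - [0,0,0,0.1,0,-0.5,70]
    - [0,0,0,0.1,0,-0.5,70]
    - [0,0,0,0.1,0,-0.5,70]
    - [0,0,0,-0.6,-0.1,2.5,70]
    - [0,0,0,-2,-0.2,8,70]

```text
t: 13.8
eef_pos: [623.8, -38.9, 124.0]
orientation: [-0.008, 0.991, 0.046, 0.129]
ft_force: [-0.3, -0.1, -0.0]
gripper_width: 0.725
```

Emit:
move_arm:
  steps:
    - [0,0,0,-6,-0.6,24,70]
    - [0,0,0,-12,-1,48,70]
    - [0,0,0,-20,-20,80,70]
    - [0,0,0,-40,-60,90,70]
    - [0,0,0,-60,-100,90,70]
    - [0,0,0,-80,-140,90,70]
    - [0,0,0,-100,-180,90,70]
    - [0,0,0,-100,-200,90,70]
    - [0,0,0,-100,-200,90,70]
    - [0,0,0,-100,-200,90,70]

```text
t: 14.8
eef_pos: [524.0, -238.9, 214.4]
orientation: [-0.008, 0.991, 0.045, 0.129]
ft_force: [-0.0, 1.0, -0.1]
gripper_width: 0.726
```

```bash
python3 look.py c5 [620,-38,100] 5
python3 - <<'E'
from h import *
R=Rz(.093)
M={}
for n in("scene","top"):
    camera(n)
    for q in("panel","mark"): print(n,q,[(round(d["confidence"],2),np.round(d["at"]).tolist()) for d in landmark_of(n,q)][:5])
    m=pick(n,"panel",[630,-38,106]); 
    if m is not None: M[n]=m
    m=pick(n,"probe",[468,-248,100]); 
    if m is not None: np.savez(f"p_{n}.npz",m=m)
seat0=np.array([596,-41.5,90.])
def md(p): # panel x,y in seat, yaw
    return [((box(-35,35,-22,22,0,8)@Rz(p[2]).T+[p[0],p[1],0])@SR.T)@R.T+seat0]
for s in [list(M)]+[[n] for n in M]: x,f=fit({n:M[n] for n in s},md,[35,0,0.],[4,4,.1]); print(s,x.round(2),round(f,3))
E
```

```text
scene [280 175]
top [261 159]
14.9 [ 524.2 -237.8  214.1] zaxis [ 0.255  0.028 -0.967] y [ 0.094 -0.996 -0.004] [ 0.2  -0.2  -1.07] [ 0.036  0.133 -0.003] 0.7242975636168065
scene panel [(0.83, [424.0, 352.0, -3.0]), (0.61, [633.0, -36.0, 98.0]), (0.61, [401.0, 146.0, -4.0])]
scene mark [(0.74, [408.0, 130.0, 11.0]), (0.57, [644.0, -31.0, 110.0])]
top panel [(0.83, [629.0, -41.0, 98.0]), (0.76, [424.0, 352.0, 3.0]), (0.54, [398.0, 148.0, -3.0])]
top mark [(0.95, [402.0, 358.0, 9.0]), (0.79, [645.0, -34.0, 112.0]), (0.67, [414.0, 132.0, 5.0])]
['scene', 'top'] [ 3.6e+01 -1.8e-01  2.0e-02] 0.228
['scene'] [37.16 -0.7   0.  ] 0.118
['top'] [ 3.459e+01 -3.300e-01  1.000e-02] 0.093
```

View pics/c5.png

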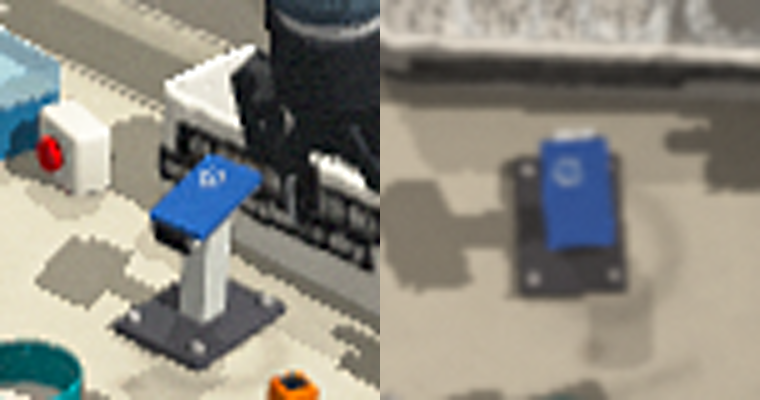

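```bash
python3 - <<'E'
from h import *
import glob
out=[]
for n in("scene","top"):
    im=np.load(f"m_{n}.npz")["im"]; u=proj(n,[[468,-248,115]])[0].round().astype(int)
    big=cv2.resize(im[u[1]-16:u[1]+24,u[0]-18:u[0]+18,::-1],None,fx=11,fy=11,interpolation=cv2.INTER_LANCZOS4)
    for yaw,col in((-.45,(0,255,0)),(.3,(255,0,0))):
        P=np.array([[11,11,136],[11,-11,136],[-11,-11,136],[-11,11,136]])@Rz(yaw).T+[467.5,-248.3,0]
        v=(proj(n,P)-[u[0]-18,u[1]-16]+.5)*11
        cv2.polylines(big,[v.round().astype(np.int32)],True,col,1)
    out.append(big)
cv2.imwrite("pics/p1.png",np.hstack(out))
# mark by white on blue
pl=np.array([0,0,90.]); 
nrm=Rz(.093)@SR@[0,0,1]; S=np.array([596,-41.5,90.])
for n in("scene","top"):
    m=camera_model(n);R=np.array(m["R"]);C=-R.T@np.array(m["t"])
    im=camera(n).astype(float); c=proj(n,[[642,-32,110]])[0]
    yy,xx=np.mgrid[:384,:512]; w=np.clip(im[...,0]-60,0,None)*(np.hypot(xx-c[0],yy-c[1])<5)
    print(n,c,im[int(c[1])-6:int(c[1])+7,int(c[0])-7:int(c[0])+8,0].astype(int))
    u=np.array([(w*xx).sum(),(w*yy).sum()])/w.sum()
    f=192/np.tan(np.radians(m["fov_y"]/2)); d=R.T@[(u[0]-m["cx"])/f,(u[1]-m["cy"])/f,1]
    t=((S+8*nrm-C)@nrm)/(d@nrm); print(u,(C+t*d).round(1))
E
```

```text
scene [284.08439966 170.11552381] [[ 42  19  11  90  65  83 114  17  49  67  38  29  62  90  18]
 [ 46  27   1  47  68  78 110  28  74 106  72  43  50  18  20]
 [ 31  30  40  31  43  42  73  38  59  77  74  75  96  47  44]
 [ 20  36  26  20  30  44  47  39  42  48  48  70 106  82  91]
 [106  65  41  21  38  38  37  96  35  40  44  51  64  54  72]
 [ 98  77  94  45  44 156 153  59  93 154  37  42  39  47  43]
 [ 52  54  63  47  50 168  86 147  59 167  43  42  39  44  42]
 [ 29  39  48  39  45 173 143 170  92  88  34  36  41  47  42]
 [ 35  48  45  44  43  89  85  91  59  42  43  43  48  48  38]
 [ 42  43  50  44  46  45  46  41  47  40  54  46  46  44  36]
 [ 47  43  42  50  43  39  44  41  51  47  41  45  39  38  94]
 [ 44  47  47  46  43  43  44  45  48  46  49  41  31  93 123]
 [ 44  48  46  44  48  47  47  50  42  48  42  34  95  39  77]]
[283.67700258 170.02411714] [640.9 -31.1 110.4]
top [260.08610421 152.47040047] [[164 159 147 138 147 172 180 178 169 151 148 143 118 100 112]
 [163 145 109  87  86 102  98  95  91  81  77  73  60  56  75]
 [162 138  85  55  51  54  50  47  48  49  50  48  49  50  66]
 [149 124  78  52  48  50  53  51  52  50  50  47  49  49  58]
 [106  91  65  51  53  61  73  77  75  70  54  50  50  49  53]
 [ 84  66  54  52  59  79  97 103 104  93  63  49  50  49  55]
 [109  70  51  53  69  85  82  79  89  92  67  50  51  50  55]
 [117  76  54  56  79  97  86  77  85  91  74  55  50  49  53]
 [ 84  67  53  57  78 104 108  97  97  98  72  56  51  52  51]
 [ 70  64  58  54  64  87 112 117 105  90  64  53  50  50  52]
 [ 70  67  60  52  52  59  72  75  70  61  53  51  51  50  53]
 [ 70  68  61  54  52  52  50  53  50  50  51  50  52  51  51]
 [ 72  68  62  55  50  51  52  51  51  52  52  53  51  52  52]]
[260.00867052 153.11271676] [639.8 -31.8 110.1]
```

View pics/p1.png

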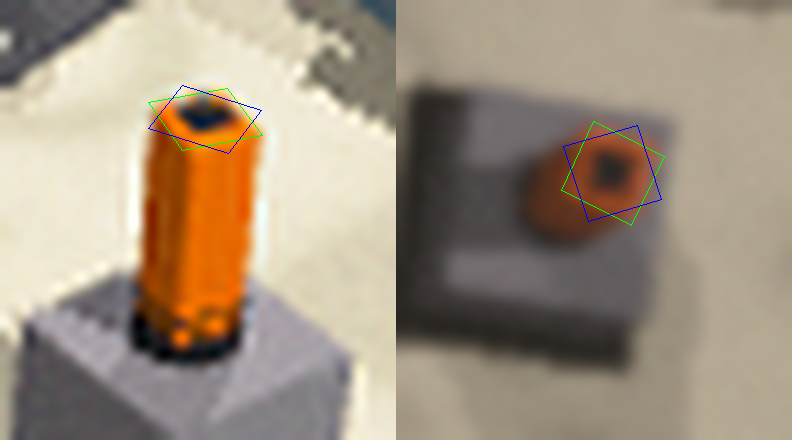

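```bash
python3 - <<'E'
from h import *
from scipy.spatial.transform import Rotation as Ro
s=ctrl.sense(); q=s["orientation"]; R0=Ro.from_quat([q[1],q[2],q[3],q[0]])
y=-.33; T=Ro.from_matrix(np.array([[np.cos(y),np.sin(y),0],[np.sin(y),-np.cos(y),0],[0,0,-1]]))
print(s["eef_pos"],(T*R0.inv()).as_rotvec(degrees=True).round(2))
E
```

```text
[ 524.07633332 -238.95010079  214.07042931] [  1.56  14.89 -24.05]
```

Emit:
move_arm:
  steps:
    - [0.4,4,-6,-15,-3,0,70]
    - [0.8,8,-12,-30,-5,0,70]
    - [1.2,12,-18,-45,-7,-10,70]
    - [1.6,14.9,-24,-56.5,-9.2,-20,70]
    - [1.6,14.9,-24,-56.5,-9.2,-34,70]
    - [1.6,14.9,-24,-56.5,-9.2,-34,70]
    - [1.6,14.9,-24,-56.5,-9.2,-34,70]
    - [1.6,14.9,-24,-56.5,-9.2,-34,70]
    - [1.6,14.9,-24,-56.5,-9.2,-34,70]
    - [1.6,14.9,-24,-56.5,-9.2,-34,70]

```text
t: 16.5
eef_pos: [467.9, -248.3, 180.6]
orientation: [-0.0, 0.987, -0.164, 0.0]
ft_force: [-0.4, 0.0, 0.0]
gripper_width: 0.726
```

```bash
python3 look.py c6 [468,-248,125] 7; python3 -c "
import cv2;a=cv2.imread('pics/c6.png');cv2.imwrite('pics/c6.png',a[:,:532])"
```

```text
scene [299 214]
top [328 206]
16.6 [ 467.7 -248.2  180.4] zaxis [ 0.001  0.    -1.   ] y [-0.323 -0.946 -0.001] [ 0.29 -0.08  0.23] [ 0.001 -0.003  0.034] 0.7241870688993055
```

View pics/c6.png

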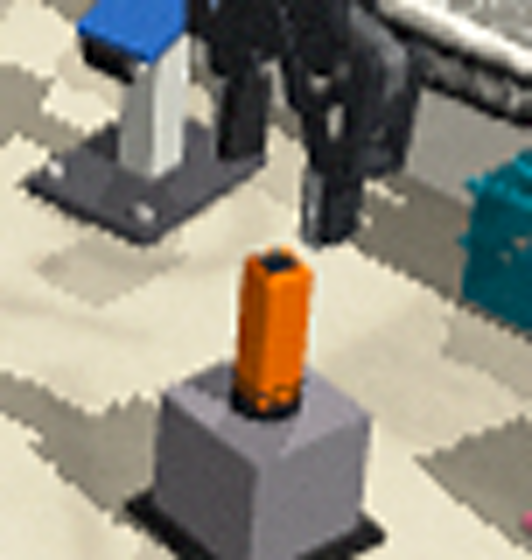

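Emit:
move_arm:
  steps:
    - [0,0,0,0,0,-25,70]
    - [0,0,0,0,0,-50,70]
    - [0,0,0,0,0,-65,70]
    - [0,0,0,0,0,-72,70]
    - [0,0,0,0,0,-72,70]
    - [0,0,0,0,0,-72,255]
    - [0,0,0,0,0,-72,255]
    - [0,0,0,0,0,-72,255]
    - [0,0,0,0,0,-72,255]
    - [0,0,0,0,0,-72,255]
  grip_force: 40

```text
t: 17.6
eef_pos: [468.2, -248.6, 109.2]
orientation: [0.0, 0.986, -0.164, 0.001]
ft_force: [-0.4, 0.8, 5.7]
gripper_width: 0.255
```

Emit:
move_arm:
  steps:
    - [0,0,0,0,0,0,255]
    - [0,0,0,0,0,0,255]
    - [0,0,0,0,0,0,255]
    - [0,0,0,0,0,0,255]
    - [0,0,0,0,0,0,255]
    - [0,0,0,0,0,0,255]
    - [0,0,0,0,0,0,255]
    - [0,0,0,0,0,0,255]
    - [0,0,0,0,0,0,255]
    - [0,0,0,0,0,0,255]

```text
t: 18.6
eef_pos: [468.2, -248.6, 109.2]
orientation: [0.0, 0.986, -0.164, 0.001]
ft_force: [-0.7, 0.9, 5.4]
gripper_width: 0.254
```

```bash
python3 look.py c7 [468,-248,105] 7
```

```text
scene [299 220]
top [327 207]
18.7 [ 468.2 -248.6  109.2] zaxis [ 0.001 -0.    -1.   ] y [-0.323 -0.946 -0.   ] [-0.23  1.08  6.37] [0.101 0.199 0.002] 0.24785978063367267
```

Emit:
move_arm:
  steps:
    - [0,0,0,0,0,10,255]
    - [0,0,0,0,0,30,255]
    - [0,0,0,0,0,60,255]
    - [0,0,0,0,0,90,255]
    - [0,0,0,0,0,120,255]
    - [0,0,0,0,0,140,255]
    - [0.3,-3,0,18,27,140,255]
    - [0.6,-6,0,36,54,140,255]
    - [0.9,-9,0,54,81,140,255]
    - [1.1,-12,0,72,108,140,255]
  grip_force: 60

```text
t: 19.7
eef_pos: [539.8, -139.0, 248.2]
orientation: [-0.027, 0.981, -0.163, 0.102]
ft_force: [-0.5, -1.2, -1.2]
gripper_width: 0.249
```

Emit:
move_arm:
  steps:
    - [0.3,-2.8,0,18,27,0,255]
    - [0.3,-2.8,0,36,54,0,255]
    - [0.3,-2.8,0,54,80,0,255]
    - [0.3,-2.8,0,65,100,0,255]
    - [0.3,-2.8,0,69.5,105.5,-5,255]
    - [0.3,-2.8,0,69.5,105.5,-15,255]
    - [0.3,-2.8,0,69.5,105.5,-24,255]
    - [0.3,-2.8,0,69.5,105.5,-24,255]
    - [0.3,-2.8,0,69.5,105.5,-24,255]
    - [0.3,-2.8,0,69.5,105.5,-24,255]

```text
t: 20.7
eef_pos: [609.1, -35.3, 224.4]
orientation: [-0.033, 0.978, -0.163, 0.125]
ft_force: [0.7, 0.3, -1.0]
gripper_width: 0.25
```

```bash
python3 look.py c8 [630,-35,140] 7; python3 - <<'E'
from h import *
for n in("scene","top"):
    camera(n); print(n,[(round(d["confidence"],2),np.round(d["at"]).tolist()) for q in("probe_tip","probe","mark") for d in landmark_of(n,q)])
E
```

```text
scene [282 163]
top [261 153]
20.8 [609.3 -35.1 224.7] zaxis [ 0.256  0.024 -0.966] y [-0.31  -0.945 -0.106] [ 0.32 -0.6  -0.7 ] [-0.012  0.159 -0.054] 0.24927058446900377
scene [(0.32, [471.0, -251.0, 4.0]), (0.6, [469.0, -249.0, -1.0]), (0.49, [634.0, -32.0, 133.0]), (0.85, [404.0, 356.0, 11.0]), (0.72, [643.0, -34.0, 111.0]), (0.58, [407.0, 130.0, 10.0])]
top [(0.83, [403.0, 354.0, 13.0]), (0.49, [412.0, 132.0, 5.0])]
```

View pics/c8.png

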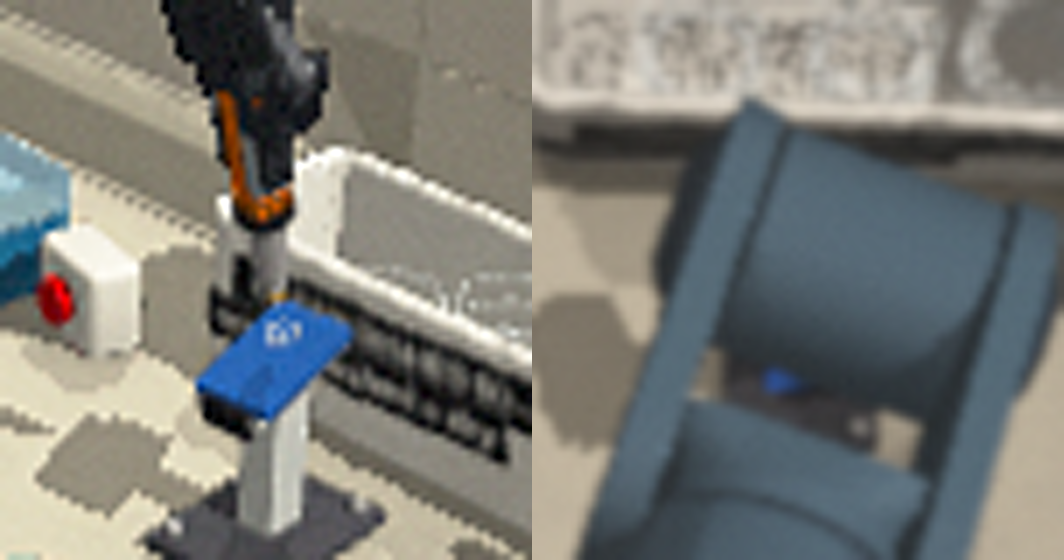

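Emit:
move_arm:
  steps:
    - [0,0,0,1.5,0.1,-4,255]
    - [0,0,0,3,0.2,-8,255]
    - [0,0,0,4,0.3,-11,255]
    - [0,0,0,4.6,0.4,-13.5,255]
    - [0,0,0,5.1,0.4,-15.5,255]
    - [0,0,0,5.4,0.4,-16.4,255]
    - [0,0,0,5.4,0.4,-16.4,255]
    - [0,0,0,5.4,0.4,-16.4,255]
    - [0,0,0,5.4,0.4,-16.4,255]
    - [0,0,0,5.4,0.4,-16.4,255]

```text
t: 22.2
eef_pos: [614.5, -34.3, 207.9]
orientation: [-0.033, 0.978, -0.163, 0.125]
ft_force: [-0.0, -1.0, -1.0]
gripper_width: 0.249
```

```bash
cat > fz.py <<'E'
from h import *
n=np.array([-.256,-.024,.966]); F=[]
for i in range(8):
    camera("scene"); s=ctrl.sense(); F.append(s["ft_force"])
F=np.array(F); print(s["t"],s["eef_pos"].round(2),"mean",F.mean(0).round(2),"along n",(F@n).mean().round(2),"sd",(F@n).std().round(2))
print("pred tip (nose out)",(s["eef_pos"]-98.2*n).round(1), proj("scene",[s["eef_pos"]-98.2*n,[640.4,-32,110.2]]).round(1).tolist())
E
python3 fz.py; python3 look.py c9 [636,-33,120] 7
```

```text
22.6 [614.46 -34.27 207.68] mean [-0.37 -0.01 -0.91] along n -0.78 sd 0.33
pred tip (nose out) [639.6 -31.9 112.8] [[283.6, 169.6], [283.8, 170.2]]
scene [283 168]
top [260 153]
22.7 [614.5 -34.3 207.7] zaxis [ 0.255  0.025 -0.966] y [-0.31  -0.945 -0.106] [-0.44 -0.03 -1.05] [0.008 0.155 0.008] 0.248794349378059
```

View pics/c9.png

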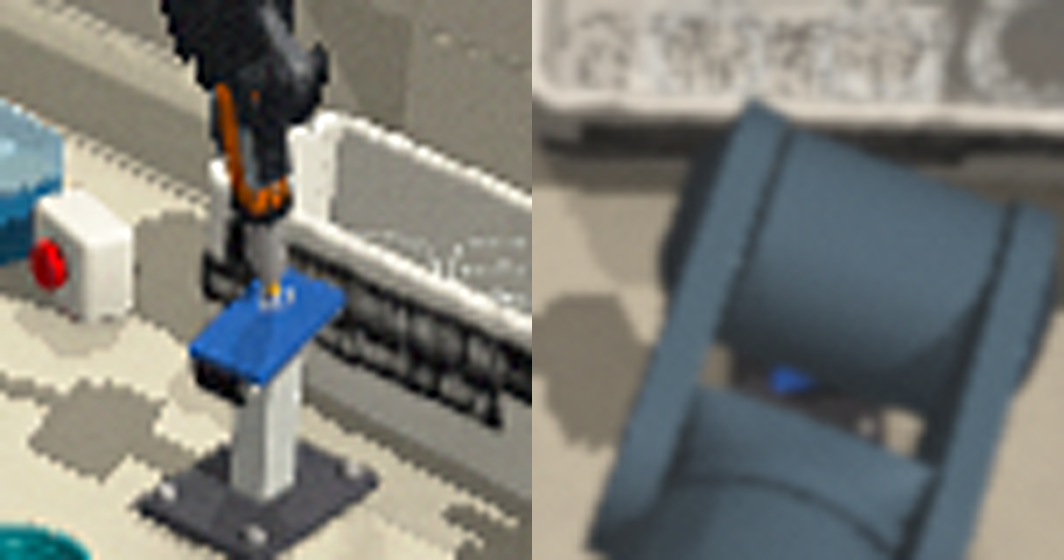

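Emit:
move_arm:
  steps:
    - [0,0,0,0.5,-0.4,0,255]
    - [0,0,0,0.6,-0.4,-0.5,255]
    - [0,0,0,0.8,-0.4,-1,255]
    - [0,0,0,0.9,-0.4,-1.5,255]
    - [0,0,0,1.0,-0.4,-2,255]
    - [0,0,0,1.2,-0.4,-2.5,255]
    - [0,0,0,1.3,-0.4,-3,255]
    - [0,0,0,1.4,-0.4,-3.5,255]
    - [0,0,0,1.5,-0.4,-3.9,255]
    - [0,0,0,1.5,-0.4,-3.9,255]

```text
t: 23.7
eef_pos: [616.0, -34.7, 203.9]
orientation: [-0.034, 0.978, -0.163, 0.125]
ft_force: [0.4, 0.2, 0.5]
gripper_width: 0.248
```

```bash
python3 fz.py
```

```text
24.1 [616.01 -34.68 203.85] mean [-0.6   0.46  0.  ] along n 0.14 sd 0.66
pred tip (nose out) [641.1 -32.3 109. ] [[284.0, 170.5], [283.8, 170.2]]
```

Emit:
move_arm:
  steps:
    - [0,0,0,0.1,0,-0.5,255]
    - [0,0,0,0.3,0,-1,255]
    - [0,0,0,0.4,0,-1.5,255]
    - [0,0,0,0.5,0,-2,255]
    - [0,0,0,0.6,0,-2.4,255]
    - [0,0,0,0.8,0.1,-2.9,255]
    - [0,0,0,0.8,0.1,-2.9,255]
    - [0,0,0,0.8,0.1,-2.9,255]
    - [0,0,0,0.8,0.1,-2.9,255]
    - [0,0,0,0.8,0.1,-2.9,255]

```text
t: 25.1
eef_pos: [616.8, -34.6, 200.9]
orientation: [-0.034, 0.978, -0.163, 0.125]
ft_force: [-1.2, 0.5, 1.9]
gripper_width: 0.249
```

```bash
python3 fz.py;python3 fz.py; python3 look.py c10 [636,-33,120] 7; python3 - <<'E'
from h import *
camera("scene"); print([(round(d["confidence"],2),np.round(d["at"]).tolist()) for q in("probe_tip","mark","panel") for d in landmark_of("scene",q)])
E
```

```text
25.5 [616.79 -34.59 200.9 ] mean [-0.85  0.28  1.45] along n 1.61 sd 0.66
pred tip (nose out) [641.9 -32.2 106. ] [[284.1, 171.2], [283.8, 170.2]]
25.9 [616.78 -34.57 200.92] mean [-0.71  0.35  1.53] along n 1.65 sd 0.63
pred tip (nose out) [641.9 -32.2 106.1] [[284.1, 171.2], [283.8, 170.2]]
scene [283 168]
top [260 153]
26.0 [616.8 -34.5 200.9] zaxis [ 0.256  0.025 -0.966] y [-0.309 -0.945 -0.106] [-1.38 -0.43  1.83] [0.076 0.26  0.03 ] 0.25000972800688676
[(0.69, [642.0, -32.0, 108.0]), (0.64, [407.0, 356.0, 9.0]), (0.63, [644.0, -32.0, 113.0]), (0.46, [407.0, 128.0, 11.0]), (0.72, [404.0, 146.0, -5.0]), (0.67, [424.0, 355.0, -0.0]), (0.63, [631.0, -34.0, 100.0])]
```

View pics/c10.png

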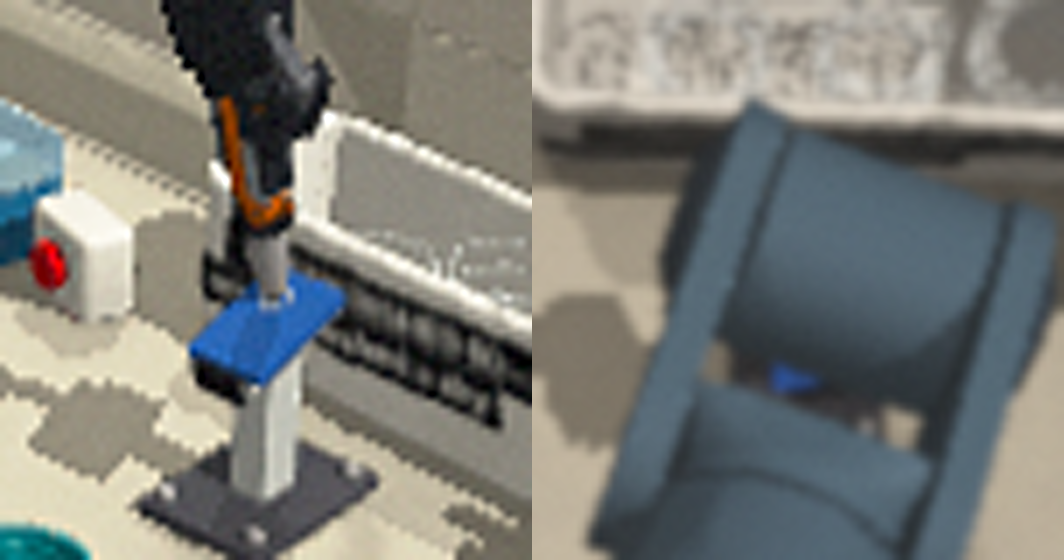

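```bash
python3 -c "
from station import ctrl
print(ctrl.finish_job())"
```

```text
the job is handed in; nothing more can be done
None
```

I set the small blue panel on the sloped rail, ring side up, and let go of it. The probe's tip is now held in the white ring, square to the panel. I handed the job in at about 26 s, with 67 s allowed, and it reported no verdict.

**Panel**
- I slid it down until it met the lip with about 5 N, then released it and backed off.
- A fit to both cameras then put it at x ≈ 36 mm in the seat frame, y ≈ 0 and yaw ≈ 0.02 rad.
- The two cameras disagreed by about 2.5 mm in x (37.2 from scene, 34.6 from top). Both values are inside the allowed 31–41 mm.
- In the last picture it had not moved.

**Probe**
- **Grip:** it is held at a 60 N setting.
- **Force:** it presses about 2.4 N above the free-hanging baseline, which means the nose is about 3.8 mm in.
- **Tilt:** the tool axis matches the assumed rail normal to within about 0.01 rad.
- **Tip position:** extending the arm's pose puts the tip about 1 mm from the ring centre found in the images. The networks' looser tip and ring positions were about 5 mm apart, mostly in height. The arm hid the ring from the top camera, so the last look was from the scene camera only.

I didn't move the arm near the bottle cap or the check weight, except high above them. I did not measure their positions again at the end.

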